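Slide a tip box home into its nest and swing the retainer shut

ROBOT

A 7-joint arm with a two-finger parallel gripper is mounted at the origin on a cart in front of the work surface, level with it; the furniture and walls round the work are solid. World frame = base frame: x ahead of the robot, y to its left, z up, the work surface at z = 0. Lengths are in m, angles in rad, forces in N, time in s.
With the tool pointing down it reaches from about 0.4 to 0.9 m from the base axis. Payload 5.5 kg.
Tool frame: the origin (TCP) lies midway between the tips of the shut fingers; the grasp point (between the pads) lies 19 mm behind it; z points along the fingers, y is the line along which they close (so a half turn about z gives the same grasp; the last joint's range is limited). The gripper opens to 92 mm and grips with 3 to 60 N. Pads are 19 mm wide; open, the fingers measure 130 mm over their backs; the gripper's body (75 mm by 190 mm) begins 47 mm behind the grasp point.
Start: joints at [-0.892, 0.501, -0.427, 1.55, 0.221, 1.138, -0.21], TCP at [0.263, 0.595, 0.227] pointing down, gripper open.
Joint ranges: [-2.88, 2.88], [-0.31, 2.03], [-1.54, 1.56], [0.2, 2.42], [-1.41, 4.55], [0.19, 2.02], [-2.57, 2.57]. Speed limits (rad/s): [2.57, 2.57, 3.14, 3.14, 3.14, 3.14, 3.14].

INTERFACE

Orientations are given as a unit quaternion [x, y, z, w].
In Python, from plant import ctrl, probe_bus, get_image, finish_job gives the robot as it stands (ctrl), with the cameras as plain functions, the readings (probe_bus) and the job as plain functions.
- The arm moves only by the tool drive_effector, called after "Call:" as name(argument=value, ...), one argument or row to a line, values as JSON. Schema: {"type":"object","properties":{"moves":{"type":"array","items":{"type":"number"},"minItems":7,"maxItems":56},"only":{"type":"string"},"quiet":{"type":"boolean"},"lines":{"type":"string"}},"required":["moves"],"additionalProperties":false}. moves is one flat list of numbers that holds 1 to 8 rows one after another, with no inner brackets; each row has 7 numbers: a rotation vector rx, ry, rz in a scale on which 1.0 is 360 degrees, then dx, dy, dz in shares of the most that a row can go, 1 being 62.5 mm, then the finger opening in m; each row shifts and turns the commanded pose from where the row before left it, along the tool's axes as they then stand; what a row does not reach is not made up. A row lasts 1/8 s, in which the tool goes at most 0.0625 m and 0.188 rad, less where a joint would pass 70% of its speed; a pose out of reach is approached as far as the arm can. The fingers move at their own pace and stop on an object; the grip force is fixed at half the most. Time passes only in rows, so rows that do not move let the fingers close. The tool returns the time, the measured TCP pose, the force, the opening and the grip force at its end. only (a regular expression) keeps the lines of the reply that match it, lines (a string "A,B") keeps lines A to B, and quiet returns only ok. Shift and turn numbers lie between -1 and 1, and a call with a number outside is refused. Input that does not fit is refused with a message, and nothing moves.
- probe_bus.get_state(): the state, without advancing time (a new reading comes with each control period).
- get_image(name): name is "side" or "top" or "wrist"; returns a dict with "pixels" (480x640x3 uint8, blue, green, red), "z_map" (480x640 float32, m along the optical axis (not along the pixel's ray), 0 where there is no reading), "camera_matrix" (3x3 intrinsics, pixels), "extrinsics" (4x4, takes a point from camera to world coordinates); the wrist camera has in their place "tool_from_camera" (4x4, takes a point from camera to tool coordinates, whose origin is the TCP and whose axes are the flange's). Camera axes: x right, y up, looking along -z (the intrinsics and any distortion apply to the point x, -y, -z); pixel columns grow to the right and rows downward; lengths in m; the calibration is good to about 2 mm. A picture is of the moment at which its call begins: read the wrist's pose just before it.
- finish_job(): hands the job in; it is judged then, once.
The state is a dict: "clock": time; "joint_positions": joint angles; "joint_vel": joint speeds; "joint_efforts": joint torques, N m; "ee_pos": TCP position; "orientation": TCP orientation; "force": force on the tool from outside, world axes, zero at the start; "ft_torque": the same for the moment, N m; "opening": finger opening in m; "finger_force": force on a finger pad.
Only numpy, scipy, OpenCV 4.12 (cv2) and the standard library are available. Lean on these libraries where they do the work, as an engineer would, in place of code of your own. Each camera call takes 0.05 s, during which the arm holds its last target. There are 200 camera calls.

TASK

Load the pipette-tip box into the aluminium nest without picking it up: with the fingertips push it along the bench through the open mouth until it is fully home against the back stop, then push the retaining lever round with a fingertip until it is fully shut across the mouth behind the box. Nothing is to be lifted, the box stays flat on the bench throughout, and the glassware and other things standing about are to be left where they are.

Things in the scene. Friction and masses are not known exactly. Their poses are not given: they have to be found in the camera images.
- tip_box: Pipette-tip box, blue tub with clear lid (shut, stays shut), loose, 0.1 to 0.25 kg. Origin on its underside. Tub: x from -39 to +43 mm, y from -60 to +60, upright walls 42 high; the lid has the same outline within 1 mm (clasp to x = -42), top at 67. Its y axis points roughly to the robot's left, x away from the robot. It stands left of the nest, yaw up to 0.5 rad off the nest's.
- nest: Low aluminium U-frame fixed to the bench, no raised floor: the box slides on the bench. Origin at bench level; y points out of the open mouth (about to the robot's left), x away from the robot. With the box fully home both origins coincide, axes parallel, 3 mm play each side. Rails 22 mm high, inner faces at x = -42 and +46, y from -75 to +62; buffers of the 30 mm high back stop face y = -60.
- nest_mouth (a point): Centre of the nest's mouth at bench level, at x = +2, y = +62 mm of the nest; axes as the nest's. From here thin lead-ins, 22 mm high, flare outward by 18 mm a side over the next 30 mm in y.
- lever_pivot (a point): Upright pivot of the retaining lever, 24 mm above the bench at x = +70, y = +72 mm of the nest, on a block 25 x 36 mm, 22 high, outside the far rail; axes as the nest's.
- lever (a joint): Retaining lever, rad. 0 = shut at its stop, pointing along the nest's -x across the mouth; grows opening; at q it points along (-cos q, sin q) in nest x, y. Starts 1.9 to 2.4. Bar 14 mm wide, 99 long from the pivot, 24 to 32 mm above the bench (clears the rails). Friction 0.05 N m, stays put. A pad on its inner side stops 1 mm off the end face of a home box; a box not home keeps it from shutting.
- lever_knob (a point): Top of the lever's upright black finger knob: 15 mm thick, from the bar up to 58 mm above the bench, 80 mm from the pivot on the bar's centre line.
- vial_0: Bystander: red-capped sample vial, 22 mm across, 50 tall, standing. Origin at the centre of its underside.
- vial_1: Bystander: blue-capped sample vial, 22 mm across, 50 tall, standing. Origin at the centre of its underside.
- beaker_50: Bystander: small glass beaker with blue contents, 48 x 56 x 58 mm tall, standing. Origin at the centre of its underside.
- crucible: Bystander: white porcelain crucible, 47 mm across, 37 tall, standing. Origin at the centre of its underside.
- timer: Bystander: flat lab timer, 62 x 65 x 19 mm, lying. Origin at the centre of its underside.
- stir_bar_0: Bystander: white stirring bar, 40 mm long, 10 thick, lying. Origin at the centre of its underside.
- petri_0: Bystander: petri dish, 90 mm across, 15 tall, lying. Origin at the centre of its underside.

How it is judged:
By the outcome, as a careful person would: the job done as asked, in the order asked, and still so for the second after the job is handed in, with the robot touching nothing.
It also fails if it takes over 61 s, if anything falls off the work surface, if the arm or the gripper's body presses on something with over 40 N, if the wrist force passes 120 N, or if a joint passes its speed limit or range.

## Working session

There is one attempt and no reset: what is moved stays moved. The work goes in short steps, Python scripts to look and compute and a tool call to move; the robot and the scene stay as the last step left them, time stands still between calls to the robot, and variables do not carry over. Pictures are saved under pics/ and viewed, at most 10 in all, crops included, and the job is handed in when it is done.

```bash
ls; mkdir -p pics
```

Create h.py:
```python
import numpy as np, cv2
from plant import ctrl, probe_bus, get_image, finish_job
def cap(n):
    s=probe_bus.get_state(); im=get_image(n)
    return s,im
```

Run:
```python
from h import *
for n in ("top","side"):
    s,im=cap(n); cv2.imwrite(f"pics/{n}0.png",im["pixels"]); np.savez(f"pics/{n}0.npz",**im)
    print(im["camera_matrix"].round(1).tolist(),im["extrinsics"].round(4).tolist(),[k for k in im])
print(s)
```

```text
pics
plant.py
[[526.1, 0.0, 320.7], [0.0, 526.1, 239.6], [0.0, 0.0, 1.0]] [[0.0005, 0.977, -0.2133, 0.3205], [-1.0, 0.0013, 0.0037, -0.0726], [0.0038, 0.2133, 0.977, 1.2389], [0.0, 0.0, 0.0, 1.0]] ['pixels', 'z_map', 'camera_matrix', 'extrinsics']
[[585.7, 0.0, 319.8], [0.0, 585.7, 253.5], [0.0, 0.0, 1.0]] [[-0.9952, 0.075, -0.0623, 0.4797], [-0.0964, -0.6608, 0.7443, 1.1205], [0.0146, 0.7468, 0.6649, 1.1411], [0.0, 0.0, 0.0, 1.0]] ['pixels', 'z_map', 'camera_matrix', 'extrinsics']
{'clock': 0.05, 'joint_positions': array([-0.89179543,  0.50180264, -0.42678377,  1.55142952,  0.22079813,
        1.13827663, -0.21030471]), 'joint_vel': array([-0.0005153 , -0.00127553, -0.00063363,  0.00041259, -0.00114461,
        0.00054408,  0.00079142]), 'joint_efforts': array([-6.93570008e-03, -5.68355191e+01, -5.84227100e+00, -2.80193478e+01,
       -6.88505801e-02,  2.46010622e-02,  4.47938510e-05]), 'ee_pos': array([0.26231993, 0.59397587, 0.22571455]), 'orientation': array([ 2.06386965e-01,  9.78470006e-01, -9.04788421e-04, -2.21379265e-04]), 'force': array([-0.23180099,  0.44297304, -0.21171482]), 'ft_torque': array([ 0.01234107, -0.00913176, -0.00349228]), 'finger_force': 0.0, 'opening': 0.09169649505464929}
```

View pics/top0.png

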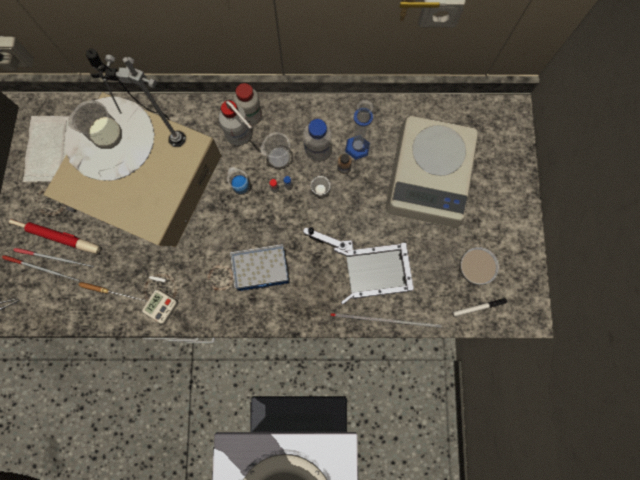

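View pics/side0.png

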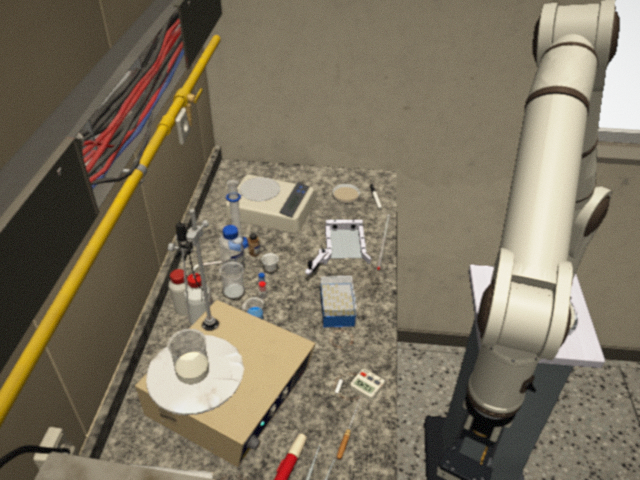

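The top view shows the box at about (259,267), the nest at about (380,270) with its mouth to the left, the lever from its pivot (345,247) to its tip (306,231), and vials near (274,183) and (288,180). In the side view the box is at (338,302) and the nest at (345,240).

Add to h.py:
```python
def rays(im,T=None):
    K=im["camera_matrix"];T=im["extrinsics"] if T is None else T
    return K,T
def proj(im,P,T=None):
    K,T=rays(im,T);P=np.atleast_2d(P);c=(P-T[:3,3])@T[:3,:3]
    return np.c_[K[0,0]*c[:,0]/-c[:,2]+K[0,2],K[1,1]*-c[:,1]/-c[:,2]+K[1,2]]
def cast(im,uv,z,T=None):
    K,T=rays(im,T);uv=np.atleast_2d(uv).astype(float)
    d=np.c_[(uv[:,0]-K[0,2])/K[0,0],-(uv[:,1]-K[1,2])/K[1,1],-np.ones(len(uv))]@T[:3,:3].T
    return T[:3,3]+d*((z-T[2,3])/d[:,2])[:,None]
def cloud(im,T=None):
    K,T=rays(im,T);v,u=np.mgrid[:480,:640];Z=im["z_map"]
    c=np.stack([(u-K[0,2])/K[0,0]*Z,-(v-K[1,2])/K[1,1]*Z,-Z],-1)
    return c@T[:3,:3].T+T[:3,3]
```

Run:
```python
from h import *
im=dict(np.load("pics/top0.npz"))
W=cloud(im)
print("bench z",np.median(W[200:220,270:300,2]), W[250,260],W[270,380],W[246,345],W[290,280])
H=np.clip(W[...,2]*255/0.08,0,255).astype(np.uint8)
a=cv2.resize(im["pixels"][165:325,215:435],None,fx=3.6,fy=3.6,interpolation=cv2.INTER_CUBIC)
cv2.imwrite("pics/topc.png",a)
# box from depth >0.055
m=((W[...,2]>0.055)&(W[...,2]<0.08)).astype(np.uint8)
n,l,st,c=cv2.connectedComponentsWithStats(m)
for i in range(1,n):
    if st[i,4]>150:
        pts=W[l==i]; r=cv2.minAreaRect((pts[:,:2]*1000).astype(np.float32)); print(st[i],r,np.median(pts[:,2]))
```

```text
bench z -0.00070652179706443 [0.55153239 0.06068056 0.06853357] [ 0.51696357 -0.21842773 -0.00054946] [ 0.56841896 -0.13389295  0.03257154] [ 0.46916871  0.01904823 -0.00216406]
[  0  66  99   7 447] ((999.747802734375, 592.4762573242188), (10.206897735595703, 244.39662170410156), 1.1815123558044434) 0.06735243603992314
[ 136   66  449  414 4232] ((782.0547485351562, -357.96380615234375), (1359.9583740234375, 685.3577270507812), 46.65869903564453) 0.06775114997411469
[  0  94  10  48 216] ((874.8380126953125, 686.7598876953125), (8.723503112792969, 112.91864013671875), 85.7430648803711) 0.06545029292115268
[ 392  117   86  100 4821] ((757.8783569335938, -346.63458251953125), (174.0666961669922, 232.22909545898438), 77.68238067626953) 0.06397226287830082
[261 132  28  23 163] ((807.713134765625, 37.73762130737305), (39.627445220947266, 68.11329650878906), 29.55416488647461) 0.0732305687031014
[164 145  54 101 415] ((681.8992919921875, 221.9555206298828), (4.4632110595703125, 262.99261474609375), 66.6477279663086) 0.0679950250928516
[ 230  244   58   45 1946] ((516.9071655273438, 64.40018463134766), (83.379638671875, 120.50394439697266), 9.222884178161621) 0.06627965155236315
```

View pics/topc.png

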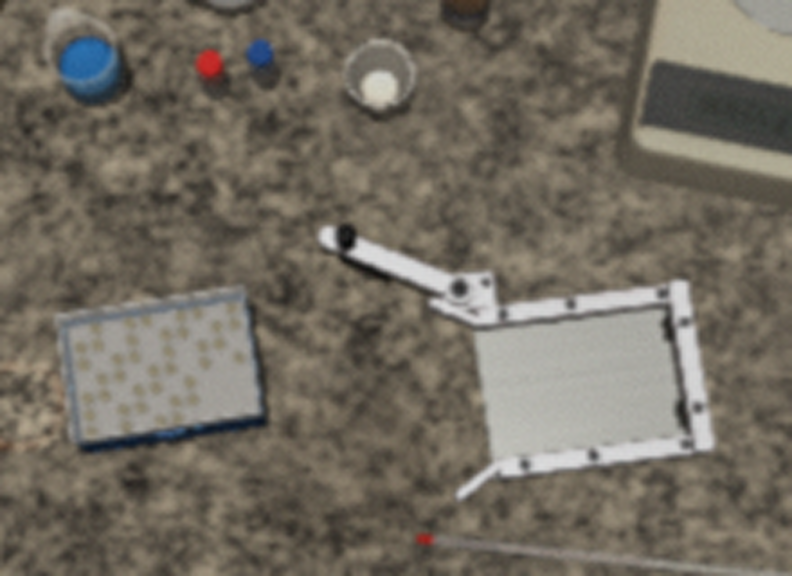

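The crop shows the tub corners at about (60,318), (245,290), (263,418) and (80,445). The nest's inner region is about (475,335) to (690,440), with the knob at (346,237) and the pivot at (460,288). Next I'll fit the nest, box and lever from the top and side views.

Add to h.py:
```python
def angfit(pts):  # line fit: returns point, dir
    vx,vy,x,y=cv2.fitLine(pts.astype(np.float32),cv2.DIST_HUBER,0,.001,.001).ravel(); return np.array([x,y]),np.array([vx,vy])
def lever_nest(im,T=None,lo=(0.44,-0.33),hi=(0.66,-0.02)):
    W=cloud(im,T);x,y,z=W[...,0],W[...,1],W[...,2]
    hsv=cv2.cvtColor(im["pixels"],cv2.COLOR_BGR2HSV)
    roi=(x>lo[0])&(x<hi[0])&(y>lo[1])&(y<hi[1])
    return W,hsv,roi
```

Run:
```python
from h import *
for n in("top","side"):
    im=dict(np.load(f"pics/{n}0.npz"));W,hsv,roi=lever_nest(im)
    S,V=hsv[...,1],hsv[...,2];z=W[...,2]
    m=roi&(z>0.012)&(z<0.034)&(V>150)&(S<60)
    P=W[m]; print(n,m.sum(),"V pct",np.percentile(hsv[roi][:,2],[50,90,98]))
    for a in np.deg2rad([7.5]):
        R=np.array([[np.cos(a),-np.sin(a)],[np.sin(a),np.cos(a)]]);Q=(P[:,:2]-[0.52,-0.22])@R*1000
        print(np.percentile(Q,[1,5,25,75,95,99],axis=0).round().T.tolist())
        # rails: near (x lowest) and far
        near=(Q[:,0]<-35)&(abs(Q[:,1])<50);far=(Q[:,0]>35)&(abs(Q[:,1])<50)&(Q[:,0]<75);back=(Q[:,1]<-45)&(abs(Q[:,0])<40)
        for k,mm in(("near",near),("far",far),("back",back)):
            c,d=angfit(P[mm,:2]); d=d*np.sign(d[0]+1e-9) if k=="back" else d*np.sign(d[1]); ang=np.degrees(np.arctan2(d[1],d[0])); print(k,mm.sum(),(c*1000).round(1),ang.round(2),"Q med",np.median(Q[mm],0).round(1),"zmed",np.median(P[mm,2]).round(4))
    kn=roi&(V<70)&(z>0.035)&(z<0.065); 
    if kn.sum(): print("knob",kn.sum(),np.median(W[kn],0).round(4),np.ptp(W[kn],axis=0).round(3))
    bx=(z>0.058)&(z<0.08)&(abs(W[...,0]-.517)<.08)&(abs(W[...,1]-.065)<.09)
    r=cv2.minAreaRect((W[bx][:,:2]*1000).astype(np.float32)); print("box",r,np.median(W[bx][:,2]))
```

```text
top 982 V pct [116. 182. 211.]
[[-63.0, -59.0, -51.0, 52.0, 91.0, 107.0], [-62.0, -60.0, -40.0, 76.0, 134.0, 165.0]]
near 194 [ 465.5 -225.8] 97.25 Q med [-54.9  -0.5] zmed 0.0212
far 181 [ 564.3 -212.3] 97.37 Q med [44.6 -0.2] zmed 0.0213
back 153 [ 527.8 -276.1] 7.53 Q med [ -0.2 -56.7] zmed 0.0289
knob 33 [ 0.5989 -0.0545  0.0558] [0.04  0.079 0.026]
box ((516.9071655273438, 64.40018463134766), (83.379638671875, 120.50394439697266), 9.222884178161621) 0.06629125132192115
side 486 V pct [144. 196. 233.]
[[-62.0, -55.0, -46.0, 54.0, 93.0, 114.0], [-66.0, -62.0, -51.0, 77.0, 131.0, 163.0]]
near 91 [ 469.9 -225. ] 97.28 Q med [-50.3   1.7] zmed 0.022
far 83 [ 568.1 -209.9] 97.36 Q med [49.   3.9] zmed 0.0231
back 93 [ 528.7 -277.4] 7.19 Q med [  0.4 -57.9] zmed 0.0295
knob 29 [ 0.6046 -0.0517  0.0509] [0.035 0.079 0.028]
box ((520.9546508789062, 62.16498565673828), (82.12493133544922, 128.12803649902344), 9.262260437011719) 0.06749386402875579
```

The manual's scale: shifts go in shares of 62.5 mm and turns go in shares of 360 degrees. Converting my numbers, -0.06 m is -0.96, -0.015 m is -0.24, -0.182 rad / 6.2832 = -0.029.

Call:
drive_effector(
  moves=[0,0,-0.029,0,0,0,0.05,0,0,-0.029,0,0,0,0.05,0,0,-0.029,0,0,0,0.05,0,0,0,-0.24,-0.96,0,0.05,0,0,0,-0.24,-0.96,0,0.05,0,0,0,-0.24,-0.96,0,0.05,0,0,0,-0.24,-0.96,0,0.05,0,0,0,-0.24,-0.96,0,0.05],
)

```text
clock: 1.1
ee_pos: [0.3762, 0.3047, 0.2265]
orientation: [-0.065, 0.998, -0.0, -0.0]
force: [0.6, 0.1, 0.1]
opening: 0.0499
finger_force: 0.0
```

Call:
drive_effector(
  moves=[0,0,0,-0.56,-0.8,0,0.05,0,0,0,-0.56,-0.8,0,0.05,0,0,0,-0.56,-0.8,0,0.05,0,0,0,-0.56,-0.8,0,0.05,0,0,0,-0.56,-0.8,0,0.05,0,0,0,0,0,0,0.05],
)

```text
clock: 1.85
ee_pos: [0.5844, 0.0752, 0.2257]
orientation: [-0.06, 0.998, -0.001, -0.0]
force: [-0.3, 0.4, 0.4]
opening: 0.0502
finger_force: 0.0
```

Add to h.py:
```python
from scipy.spatial.transform import Rotation as Ro
def tool(s):
    T=np.eye(4);T[:3,:3]=Ro.from_quat(s["orientation"]).as_matrix();T[:3,3]=s["ee_pos"];return T
def togo(s,p): # tool-axis shift to world point p
    return (tool(s)[:3,:3].T@(np.array(p)-s["ee_pos"])).round(4)
```

Run:
```python
from h import *
s,im=cap("wrist"); cv2.imwrite("pics/w1.png",im["pixels"]);np.savez("pics/w1.npz",T=tool(s)@im["tool_from_camera"],**im)
T=tool(s);print(togo(s,(.589,.072,.1)),"yaw y",np.degrees(np.arctan2(T[1,1],T[0,1])),im["tool_from_camera"].round(3).tolist())
```

```text
[-0.0043 -0.0034  0.1257] yaw y 96.92116342839768 [[0.001, 0.96, 0.281, 0.076], [1.0, -0.001, 0.001, -0.0], [0.001, 0.281, -0.96, -0.158], [0.0, 0.0, 0.0, 1.0]]
```

View pics/w1.png

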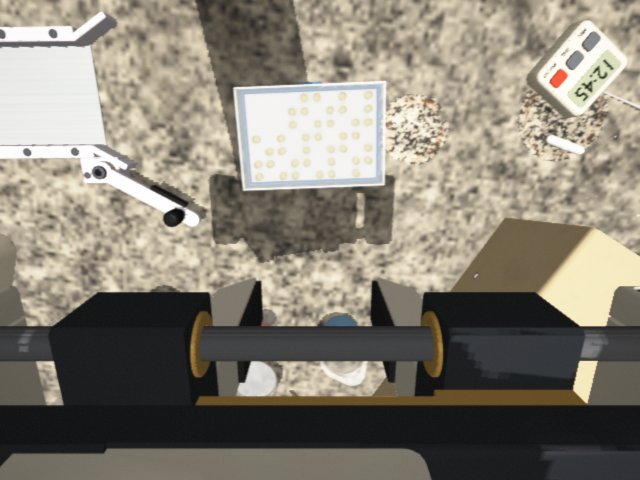

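The wrist view shows the box with corners (236,88), (385,83), (384,185) and (243,189). The lever pivot is at (98,172), the knob top at about (174,216), and the nest mouth edge at about column 100. I'll measure these from the wrist view.

Add to h.py:
```python
def measure(im,T=None,boxc=(.517,.064)):
    W,hsv,roi=lever_nest(im,T);z=W[...,2];V=hsv[...,2];S=hsv[...,1];o={}
    bx=(z>0.060)&(z<0.075)&(abs(W[...,0]-boxc[0])<.1)&(abs(W[...,1]-boxc[1])<.1)
    n,l,st,_=cv2.connectedComponentsWithStats(bx.astype(np.uint8));l=l==1+np.argmax(st[1:,4])
    r=cv2.minAreaRect((W[l][:,:2]*1000).astype(np.float32));o["box"]=r
    k=roi&(V<75)&(z>0.050)&(z<0.064)
    n,l,st,_=cv2.connectedComponentsWithStats(k.astype(np.uint8))
    if n>1:
        l=l==1+np.argmax(st[1:,4]);c,rad=cv2.minEnclosingCircle((W[l][:,:2]*1000).astype(np.float32));o["knob"]=(np.round(c,1),round(rad,1),int(l.sum()))
    bar=roi&(z>.027)&(z<.036)&(S<60)&(V>120)&(W[...,0]>.55)
    o["bar"]=(bar.sum(),)
    if bar.sum()>20:
        c,d=angfit(W[bar][:,:2]);o["bar"]=((c*1000).round(1),np.degrees(np.arctan2(d[1],d[0])).round(2))
    return o
```

Run:
```python
from h import *
im=dict(np.load("pics/w1.npz"));T=im["T"]
print(measure(im,T))
W=cloud(im,T);hsv=cv2.cvtColor(im["pixels"],cv2.COLOR_BGR2HSV)
print("bench",np.median(W[130:160,130:200,2]),"pivot px",W[172,98].round(4), "by ray z=.032",cast(im,(98,172),.032,T).round(4),"knob ray z .058",cast(im,(174,216),.058,T).round(4))
# rails
x,y,z=W[...,0],W[...,1],W[...,2]
a=np.deg2rad(7.35);R=np.array([[np.cos(a),-np.sin(a)],[np.sin(a),np.cos(a)]])
Q=(W[...,:2]-[.5136,-.2092])@R*1000
for nm,lo,hi in(("near",-70,-30),("far",30,62)):
    m=(Q[...,0]>lo)&(Q[...,0]<hi)&(Q[...,1]>0)&(Q[...,1]<55)&(z>.017)&(z<.026)
    c,d=angfit(W[m][:,:2]);print(nm,m.sum(),np.percentile(Q[m][:,0],[2,50,98]).round(1),np.degrees(np.arctan2(d[1],d[0])).round(2),np.median(W[m][:,2]))
m=(Q[...,0]>-56)&(Q[...,0]<-44)&(Q[...,1]>0)&(z>.017)&(z<.026);print("near end y",np.percentile(Q[m][:,1],[90,98,100]))
s,t=cap("top");np.savez("pics/top1.npz",**t);print(measure(t))
```

```text
{'box': ((517.4796752929688, 61.677001953125), (82.14995574951172, 120.2672119140625), 9.104551315307617), 'knob': (array([602.3, -54.2]), 6.9, 217), 'bar': (array([587.5, -89.3], dtype=float32), np.float32(67.33))}
bench -9.710082149536059e-05 pivot px [ 0.5719 -0.1283  0.0371] by ray z=.032 [[ 0.5728 -0.1312  0.032 ]] knob ray z .058 [[ 0.5991 -0.0511  0.058 ]]
near 1019 [-54.7 -48.7 -43.3] -82.46 0.02195613968193655
far 828 [44.7 50.9 59.4] -84.15 0.021929137587059805
near end y [ 79.5961729  515.2171157  519.67426736]
{'box': ((522.45556640625, 29.142436981201172), (82.97343444824219, 48.924251556396484), 9.12779712677002), 'knob': (array([601.9, -52.1]), 7.2, 27), 'bar': (array([ 582.1, -126. ], dtype=float32), np.float32(80.2))}
```

Scaled: 0.05 m is 0.8, 0.03 m is 0.48, -0.0075 rad / 6.2832 = -0.0012.

Call:
drive_effector(
  moves=[0,0,-0.0012,0,0,0.8,0.05,0,0,0,0,0,0.8,0.05,0,0,0,0,0,0.8,0.05,0,0,0,0,0,0.48,0.05,0,0,0,0,0,0.32,0.05,0,0,0,0,0,0,0.05],
)

```text
clock: 2.7
ee_pos: [0.5804, 0.0828, 0.0257]
orientation: [-0.07, 0.998, 0.0, -0.001]
force: [-0.2, -0.2, -0.1]
opening: 0.0501
finger_force: 0.0
```

Call:
drive_effector(
  moves=[0,0,0,0.16,0,0,0.05,0,0,0,0.128,0,0,0.05,0,0,0,0.128,0,0,0.05,0,0,0,0.128,0,0,0.05,0,0,0,0,0,0,0.05],
)

```text
clock: 3.32
ee_pos: [0.5471, 0.0768, 0.0269]
orientation: [-0.069, 0.998, -0.0, -0.0]
force: [-0.6, 0.6, -0.4]
opening: 0.0499
finger_force: 0.0
```

Run:
```python
from h import *
s,im=cap("wrist");T=tool(s)@im["tool_from_camera"];print(measure(im,T));print(np.degrees(np.arctan2(tool(s)[1,1],tool(s)[0,1])))
```

```text
{'box': ((499.2421875, 59.53335189819336), (87.40782928466797, 121.1187744140625), 7.882753372192383), 'bar': (array([606.2, -44.1], dtype=float32), np.float32(15.52))}
97.88653895351128
```

Scaled: 0.008 m is 0.128, 0.003 m is 0.048, 0.009 rad / 6.2832 = 0.0014.

Call:
drive_effector(
  moves=[0,0,0.0014,0.128,0,0,0.05,0,0,0,0.128,0,0,0.05,0,0,0,0.048,0,0,0.05,0,0,0,0,0,0,0.05],
)

```text
clock: 3.88
ee_pos: [0.5283, 0.0744, 0.0265]
orientation: [-0.064, 0.998, -0.0, -0.001]
force: [-0.3, -0.4, 0.4]
opening: 0.0499
finger_force: 0.0
```

Run:
```python
from h import *
s=probe_bus.get_state();print(np.degrees(np.arctan2(tool(s)[1,1],tool(s)[0,1])))
a=np.deg2rad(7.35);R=np.array([[np.cos(a),-np.sin(a)],[np.sin(a),np.cos(a)]])
s,im=cap("wrist");T=tool(s)@im["tool_from_camera"];W=cloud(im,T)
print("tcp nest",((s["ee_pos"][:2]-[.512,-.2088])@R*1000).round(1))
m=(W[...,2]>.06)&(W[...,2]<.071);Q=((W[...,:2]-[.512,-.2088])@R*1000)
m&=(abs(Q[...,0])<90)&(abs(Q[...,1]-267)<90)
for y0 in range(215,325,10):
    k=m&(abs(Q[...,1]-y0)<4); q=Q[k][:,0]; print(y0,k.sum(),np.percentile(q,[0,1,99,100]).round(1) if k.sum() else "")
k=m&(Q[...,0]<25);print("y ext",np.percentile(Q[k][:,1],[0,.5,99.5,100]).round(1))
```

```text
97.38399433816608
tcp nest [ 52.4 278.8]
215 5842 [-41.2 -40.5  29.2  30.3]
225 5818 [-41.2 -40.4  29.3  30.3]
235 5855 [-41.2 -40.5  29.2  30.4]
245 6511 [-41.2 -40.5  41.4  42.1]
255 6632 [-41.2 -40.5  44.8  61.8]
265 6471 [-41.3 -40.5  39.5  41.3]
275 6488 [-41.2 -40.5  39.6  41. ]
285 6486 [-41.3 -40.5  39.5  41. ]
295 6491 [-41.3 -40.5  39.5  41.2]
305 6680 [-41.3 -40.5  45.1  64.3]
315 6199 [-41.3 -40.6  40.8  42.1]
y ext [207.8 209.1 327.4 328.8]
```

Scaled: -0.04 m is -0.64, 0.03 m is 0.48, 0.18 rad / 6.2832 = 0.0286.

Call:
drive_effector(
  moves=[0,0,0,-0.24,0,0,0.04,0,0,0,0,0,-0.64,0.04,0,0,0,0,0,-0.64,0.04,0,0,0.0159,0.32,0.48,0,0.04,0,0,0.0159,0.4,0.64,0,0.04,0,0,0.0271,0.16,0.32,0,0.04,0,0,0.0286,0,0,0,0.04,0,0,0.0286,0,0,0,0.04],
)

```text
clock: 4.92
ee_pos: [0.4866, 0.1646, 0.1069]
orientation: [0.298, 0.954, 0.0, 0.0]
force: [-0.3, 0.1, -0.6]
opening: 0.04
finger_force: 0.0
```

Call:
drive_effector(
  moves=[0,0,0.0286,0,0,0,0.04,0,0,0.0286,0,0,0,0.04,0,0,0.0286,0,0,0,0.04,0,0,0.0239,0,0,0,0.04,0,0,0.024,0,0,0,0.04,0,0,0,0,0,0,0.04],
)

```text
clock: 5.68
ee_pos: [0.4867, 0.1641, 0.1068]
orientation: [0.66, 0.752, 0.0, 0.0]
force: [0.7, 0.6, -0.2]
opening: 0.0402
finger_force: 0.0
```

Add to h.py:
```python
A=np.deg2rad(7.35);RN=np.array([[np.cos(A),-np.sin(A)],[np.sin(A),np.cos(A)]]);ON=np.array([.512,-.2088])
def nst(p): return ((np.asarray(p)[...,:2]-ON)@RN*1000)
def wld(q): return ON+RN@np.array(q)/1000
def boxext(im,T=None,c=(0,267)):
    W=cloud(im,T);Q=nst(W);m=(W[...,2]>.06)&(W[...,2]<.071)&(abs(Q[...,0]-c[0])<75)&(abs(Q[...,1]-c[1])<95)
    for nm,i in(("x",0),("y",1)):
        lo=[];hi=[]
        for b in range(-50,51,25) if i else range(-35,36,10):
            k=m&(abs(Q[...,1-i]-b*(1 if not i else .7)-c[1-i])<4)
            if k.sum()>10:
                v=np.percentile(Q[k][:,i],[1,99]);lo.append(v[0].round(1));hi.append(v[1].round(1))
        print(nm,lo,hi)
```

Run:
```python
from h import *
s=probe_bus.get_state();T=tool(s);print("yaw",np.degrees(np.arctan2(T[1,1],T[0,1])),"nest",nst(s["ee_pos"]),"togo",togo(s,[*wld((0,364)),.028]))
s,im=cap("top");boxext(im);print(measure(im))
s,im=cap("wrist");boxext(im,tool(s)@im["tool_from_camera"])
```

```text
yaw 7.465666480995191 nest [ 22.58903466 373.08622476] togo [-0.009  -0.0226  0.0788]
x [np.float64(-41.6), np.float64(-41.1), np.float64(-41.4), np.float64(-41.7), np.float64(-41.0), np.float64(-41.9), np.float64(-40.9), np.float64(-41.1)] [np.float64(39.4), np.float64(38.9), np.float64(38.1), np.float64(39.6), np.float64(38.5), np.float64(39.1), np.float64(38.3), np.float64(39.7)]
y [np.float64(211.3), np.float64(212.9), np.float64(211.5), np.float64(211.7), np.float64(212.2)] [np.float64(329.3), np.float64(330.1), np.float64(328.9), np.float64(329.0), np.float64(329.3)]
{'box': ((476.5894775390625, 59.64345169067383), (82.78266143798828, 120.14840698242188), 7.110383987426758), 'knob': (array([602.1, -54.5]), 6.4, 23), 'bar': (array([ 582.1, -124.5], dtype=float32), np.float32(81.1))}
x [np.float64(-16.6), np.float64(-10.8)] [np.float64(40.0), np.float64(40.7)]
y [np.float64(287.2), np.float64(287.9), np.float64(287.7), np.float64(288.0)] [np.float64(296.9), np.float64(312.5), np.float64(312.7), np.float64(312.8)]
```

Scaled: 0.03 m is 0.48, -0.0226 m is -0.3616, 0.002 rad / 6.2832 = 0.0003.

Call:
drive_effector(
  moves=[0,0,0.0003,-0.144,-0.3616,0.48,0.04,0,0,0,0,0,0.48,0.04,0,0,0,0,0,0.288,0.04,0,0,0,-0.192,0,0,0.04,0,0,0,-0.24,0,0,0.04,0,0,0,-0.24,0,0,0.04,0,0,0,-0.24,0,0,0.04,0,0,0,-0.24,0,0,0.04],
)

```text
clock: 6.78
ee_pos: [0.4743, 0.0795, 0.0293]
orientation: [0.661, 0.75, 0.001, 0.0]
force: [0.1, 2.5, 1.1]
opening: 0.0402
finger_force: 1.0
```

Call:
drive_effector(
  moves=[0,0,0,-0.24,0,0,0.04,0,0,0,-0.24,0,0,0.04,0,0,0,-0.24,0,0,0.04,0,0,0,-0.24,0,0,0.04,0,0,0,-0.08,0,0,0.04,0,0,0,0,0,0,0.04],
)

```text
clock: 7.52
ee_pos: [0.4817, 0.0151, 0.0285]
orientation: [0.661, 0.75, -0.0, -0.0]
force: [-0.4, -0.6, -0.3]
opening: 0.0404
finger_force: 0.0
```

Run:
```python
from h import *
s=probe_bus.get_state();T=tool(s);n=nst(s["ee_pos"]);print("yaw",np.degrees(np.arctan2(T[1,1],T[0,1])),"nest",n,"togo",togo(s,[*wld((1,71)),.028]))
s,im=cap("top");boxext(im,None,(0,n[1]-71));np.savez("pics/top2.npz",**im);cv2.imwrite("pics/t2.png",cv2.resize(im["pixels"][165:325,215:435],None,fx=3.6,fy=3.6))
```

```text
yaw 7.18608237227212 nest [ -1.42517181 225.91887761] togo [-0.1549  0.0029  0.0006]
x [np.float64(-42.6), np.float64(-41.8), np.float64(-42.0), np.float64(-42.6), np.float64(-41.4), np.float64(-42.8), np.float64(-41.5), np.float64(-42.5)] [np.float64(37.1), np.float64(38.7), np.float64(37.5), np.float64(38.5), np.float64(37.9), np.float64(39.1), np.float64(37.2), np.float64(20.7)]
y [np.float64(97.4), np.float64(97.3), np.float64(97.3), np.float64(98.0), np.float64(96.7)] [np.float64(191.0), np.float64(192.1), np.float64(195.8), np.float64(189.5), np.float64(180.3)]
```

View pics/t2.png

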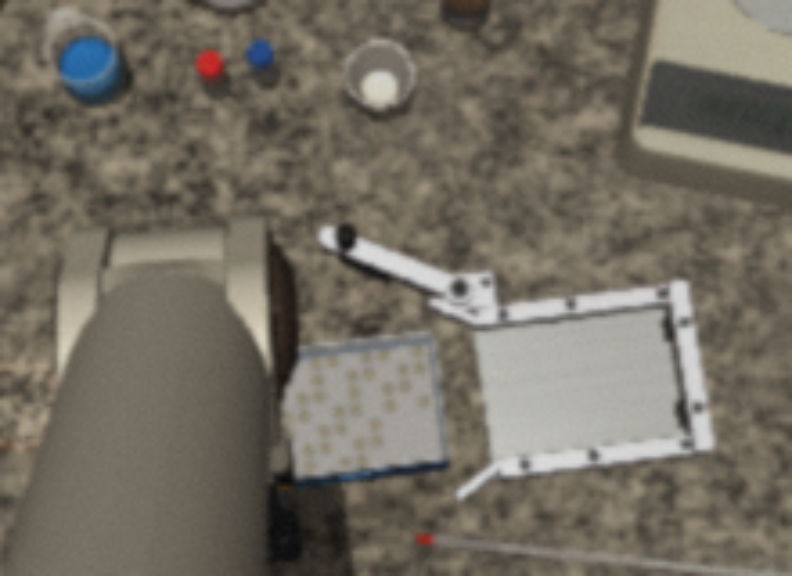

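The box is square to the nest and starting into the lead-ins, with its leading edge at about (440,400) and the mouth at about (480,390). I'll keep pushing.

Scaled: -0.012 m is -0.192, -0.01 m is -0.16, -0.002 rad / 6.2832 = -0.0003.

Call:
drive_effector(
  moves=[0,0,-0.0003,-0.192,0.016,0,0.04,0,0,0,-0.192,0.016,0,0.04,0,0,0,-0.192,0.016,0,0.04,0,0,0,-0.192,0,0,0.04,0,0,0,-0.16,0,0,0.04],
)

```text
clock: 8.2
ee_pos: [0.4923, -0.0424, 0.0287]
orientation: [0.661, 0.751, -0.0, -0.0]
force: [-0.6, 0.8, -1.3]
opening: 0.0404
finger_force: 0.4
```

Call:
drive_effector(
  moves=[0,0,0,-0.192,0,0,0.04,0,0,0,-0.192,0,0,0.04,0,0,0,-0.192,0,0,0.04,0,0,0,-0.192,0,0,0.04,0,0,0,-0.192,0,0,0.04,0,0,0,-0.16,0,0,0.04],
)

```text
clock: 8.95
ee_pos: [0.5013, -0.1116, 0.0287]
orientation: [0.66, 0.751, -0.0, -0.0]
force: [0.2, 1.2, 0.9]
opening: 0.0404
finger_force: 0.5
```

Run:
```python
from h import *
s=probe_bus.get_state();T=tool(s);n=nst(s["ee_pos"]);print("yaw",np.degrees(np.arctan2(T[1,1],T[0,1])),"nest",n,"togo",togo(s,[*wld((1,71)),.028]))
s,im=cap("top");boxext(im,None,(0,n[1]-71))
```

```text
yaw 7.34706891285315 nest [ 1.79482083 97.81972131] togo [-0.0268 -0.0008  0.0007]
x [np.float64(-39.0), np.float64(-39.2), np.float64(-38.4), np.float64(-39.4), np.float64(-39.7)] [np.float64(42.1), np.float64(40.5), np.float64(27.9), np.float64(11.0), np.float64(-0.7)]
y [np.float64(-30.3), np.float64(-29.2), np.float64(-29.3), np.float64(-29.9), np.float64(-30.2)] [np.float64(32.9), np.float64(30.5), np.float64(27.9), np.float64(16.1), np.float64(6.5)]
```

Scaled: -0.01 m is -0.16, -0.008 m is -0.128.

Call:
drive_effector(
  moves=[0,0,0,-0.16,0,0,0.04,0,0,0,-0.128,0,0,0.04,0,0,0,-0.064,0,0,0.04,0,0,0,-0.048,0,0,0.04,0,0,0,0,0,0,0.04],
)

```text
clock: 9.62
ee_pos: [0.5045, -0.1358, 0.0287]
orientation: [0.66, 0.751, -0.0, 0.0]
force: [-0.4, 0.3, -0.4]
opening: 0.04
finger_force: 0.0
```

Call:
drive_effector(
  moves=[0,0,0,-0.048,0,0,0.04,0,0,0,0,0,0,0.04],
)

```text
clock: 9.88
ee_pos: [0.5049, -0.1385, 0.0287]
orientation: [0.66, 0.751, 0.0, 0.0]
force: [-0.2, 0.5, 0.4]
opening: 0.0404
finger_force: 0.2
```

Call:
drive_effector(
  moves=[0,0,0,-0.032,0,0,0.04,0,0,0,0,0,0,0.04],
)

```text
clock: 10.12
ee_pos: [0.5049, -0.1385, 0.0287]
orientation: [0.66, 0.751, 0.0, -0.001]
force: [-0.8, 5.0, 3.0]
opening: 0.0404
finger_force: 2.8
```

Run:
```python
from h import *
s=probe_bus.get_state();print(nst(s["ee_pos"]))
s,im=cap("top");boxext(im,None,(0,0))
```

```text
[ 1.91590031 70.62192874]
x [np.float64(-38.7), np.float64(-38.5), np.float64(-39.3), np.float64(-38.4)] [np.float64(40.7), np.float64(24.2), np.float64(9.2), np.float64(-16.5)]
y [np.float64(-57.8), np.float64(-57.1), np.float64(-57.0), np.float64(-57.5), np.float64(-58.4)] [np.float64(-5.0), np.float64(-8.2), np.float64(-11.3), np.float64(-21.0), np.float64(-30.7)]
```

Scaled: -0.003 m is -0.048.

Call:
drive_effector(
  moves=[0,0,0,-0.048,0,0,0.04,0,0,0,0,0,0,0.04],
)

```text
clock: 10.42
ee_pos: [0.5048, -0.1385, 0.0287]
orientation: [0.659, 0.752, 0.001, -0.003]
force: [-2.0, 11.7, 7.4]
opening: 0.0398
finger_force: 6.2
```

Call:
drive_effector(
  moves=[0,0,0,0.128,0,0,0.04,0,0,0,0.48,0,0,0.04,0,0,0,0.32,0,-0.48,0,0,0,0,0,0,-0.96,0,0,0,0,0.48,0,0,0,0,0,0,0.8,0,0,0,0,0,0,0.48,0,0,0,0,0,0,0,0,0,0],
)

```text
clock: 11.42
ee_pos: [0.4837, 0.0256, 0.1188]
orientation: [0.659, 0.753, 0.0, -0.0]
force: [0.2, -1.2, 0.5]
opening: 0.0004
finger_force: 0.0
```

Run:
```python
from h import *
s=probe_bus.get_state();print(nst(s["ee_pos"]))
s,im=cap("top");boxext(im,None,(0,0));print(measure(im))
s,im=cap("wrist");T=tool(s)@im["tool_from_camera"];boxext(im,T,(0,0));print(measure(im,T));cv2.imwrite("pics/w3.png",im["pixels"])
```

```text
[  1.9288564  236.07626139]
x [np.float64(-39.1), np.float64(-38.4), np.float64(-39.2), np.float64(-38.5), np.float64(-39.0), np.float64(-37.7), np.float64(-38.7), np.float64(-39.3)] [np.float64(40.8), np.float64(42.3), np.float64(41.1), np.float64(42.3), np.float64(41.3), np.float64(42.0), np.float64(41.7), np.float64(40.9)]
y [np.float64(-56.8), np.float64(-56.2), np.float64(-56.5), np.float64(-57.3), np.float64(-56.6)] [np.float64(60.7), np.float64(61.8), np.float64(61.7), np.float64(61.1), np.float64(61.4)]Traceback (most recent call last):
  File "<stdin>", line 3, in <module>
  File "h.py", line 35, in measure
    n,l,st,_=cv2.connectedComponentsWithStats(bx.astype(np.uint8));l=l==1+np.argmax(st[1:,4])
                                                                          ~~~~~~~~~^^^^^^^^^^
    return _wrapfunc(a, 'argmax', axis=axis, out=out, **kwds)
    return bound(*args, **kwds)
ValueError: attempt to get argmax of an empty sequence
```

Run:
```python
from h import *
s=probe_bus.get_state();print(s["joint_positions"].round(2))
k=np.array([109.1,141.7]);th=np.arctan2(k[1]-72,k[0]-70);t=np.array([-np.sin(th),np.cos(th)])
p=k-t*36;print(np.degrees(th),p,wld(p),togo(s,[*wld(p),.12]))
```

```text
[-0.09  0.33 -0.02  2.06  0.01  0.75  0.02]
60.70863782901574 [140.49714948 124.08696493] [ 0.63546825 -0.06775881] [-0.1103  0.1383 -0.0011]
```

Scaled: 0.173 rad / 6.2832 = 0.0275.

Call:
drive_effector(
  moves=[0,0,0.0275,0,0,0,0,0,0,0.0275,0,0,0,0,0,0,0.0275,0,0,0,0,0,0,0.0275,0,0,0,0,0,0,0.0275,0,0,0,0,0,0,0.0275,0,0,0,0,0,0,0.0275,0,0,0,0,0,0,0.0275,0,0,0,0],
)

```text
clock: 12.48
ee_pos: [0.4842, 0.021, 0.1187]
orientation: [0.988, 0.153, 0.0, 0.001]
force: [-0.2, -0.6, -0.0]
opening: 0.0005
finger_force: 0.0
```

Call:
drive_effector(
  moves=[0,0,0.0275,0,0,0,0,0,0,0.0275,0,0,0,0,0,0,0.0275,0,0,0,0,0,0,0.0275,0,0,0,0,0,0,0,0.928,0.16,0,0,0,0,0,0.928,0.16,0,0,0,0,0,0.928,0.16,0,0,0,0,0,0,0,0,0],
)

```text
clock: 13.48
ee_pos: [0.6374, -0.0756, 0.1185]
orientation: [0.982, -0.19, 0.002, 0.002]
force: [-1.3, 0.5, -0.5]
opening: 0.0003
finger_force: 0.0
```

Run:
```python
from h import *
s=probe_bus.get_state();print(s["joint_positions"].round(2));T=tool(s)
print("nest yaw of tool y",np.degrees(np.arctan2(T[1,1],T[0,1]))-7.35,"want -119.3",nst(s["ee_pos"]),togo(s,[*wld((140.5,124.1)),.041]))
s,im=cap("wrist");cv2.imwrite("pics/w4.png",im["pixels"])
W=cloud(im,tool(s)@im["tool_from_camera"]);V=im["pixels"].max(-1);k=(V<75)&(W[...,2]>.052)&(W[...,2]<.062)&(np.hypot(W[...,0]-.602,W[...,1]+.054)<.025)
if k.sum():c,r=cv2.minEnclosingCircle((W[k][:,:2]*1000).astype(np.float32));print(k.sum(),c,r)
```

```text
[-0.22  0.6   0.41  1.69 -0.28  0.92 -1.66]
nest yaw of tool y -119.29725808594081 want -119.3 [141.44512049 116.04544511] [-0.0051 -0.0068  0.0774]
```

View pics/w4.png

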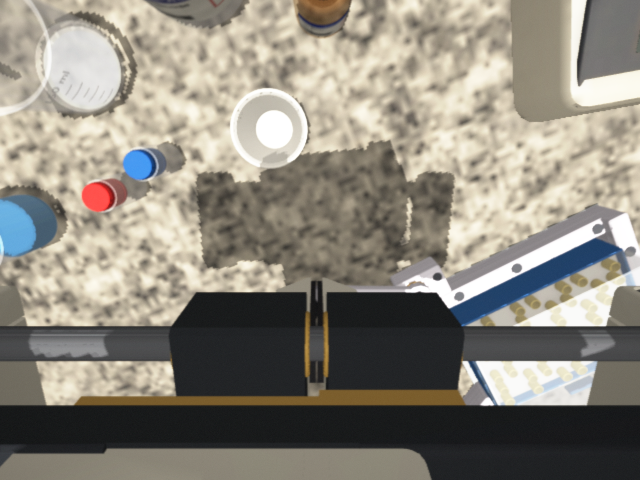

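The manual's scale: shifts go in shares of 62.5 mm and turns go in shares of 360 degrees. Converting my numbers, 0.04 m is 0.64, 0.037 m is 0.592.

Call:
drive_effector(
  moves=[0,0,0,-0.128,-0.1088,0,0,0,0,0,0,0,0.64,0,0,0,0,0,0,0.592,0,0,0,0,0,0,0,0],
)

```text
clock: 14.02
ee_pos: [0.6256, -0.0572, 0.0392]
orientation: [0.982, -0.186, -0.004, 0.0]
force: [-1.1, 1.1, 0.5]
opening: 0.0004
finger_force: 0.0
```

Call:
drive_effector(
  moves=[0,0,0,-0.096,0,0,0,0,0,0,-0.064,0,0,0,0,0,0,-0.064,0,0,0,0,0,0,0,0,0,0],
)

```text
clock: 14.52
ee_pos: [0.6169, -0.054, 0.0426]
orientation: [0.982, -0.187, 0.001, -0.0]
force: [0.2, -0.1, 0.5]
opening: 0.0006
finger_force: 0.0
```

Add to h.py:
```python
def lev(s):
    n=nst(s["ee_pos"]);T=tool(s);d=n-[70,72]
    print("tcp nest",n.round(1),"tool y nest yaw",np.degrees(np.arctan2(T[1,1],T[0,1])).round(2)-7.35,"bearing from pivot",np.degrees(np.arctan2(d[1],d[0])).round(1),"r",np.hypot(*d).round(1),"z",s["ee_pos"][2].round(4),"pivot in tool",togo(s,[*wld((70,72)),s["ee_pos"][2]]),"j",s["joint_positions"].round(2))
```

```bash
python3 -c "
from h import *
lev(probe_bus.get_state())"
```

```text
tcp nest [123.8 140.1] tool y nest yaw -118.91999999999999 bearing from pivot 51.7 r 86.8 z 0.0426 pivot in tool [-0.0142  0.0856 -0.0001] j [-0.22  0.66  0.36  1.77 -0.32  0.76 -1.64]
```

Scaled: -0.014 m is -0.224, -0.002 m is -0.032, -0.173 rad / 6.2832 = -0.0275.

Call:
drive_effector(
  moves=[0,0,-0.0275,-0.224,0,0,0,0,0,-0.0275,-0.224,0,0,0,0,0,-0.0275,-0.224,-0.032,0,0,0,0,-0.0275,-0.224,-0.032,0,0],
)

```text
clock: 15.02
ee_pos: [0.5621, -0.0439, 0.0421]
orientation: [0.987, 0.16, 0.001, 0.0]
force: [0.7, -0.5, 0.7]
opening: 0.0006
finger_force: 0.4
```

```bash
python3 -c "
from h import *
lev(probe_bus.get_state())"
```

```text
tcp nest [ 70.8 157.2] tool y nest yaw -78.94999999999999 bearing from pivot 89.4 r 85.2 z 0.0421 pivot in tool [-0.0171  0.0834  0.    ] j [-0.12  0.57  0.19  1.91 -0.16  0.67 -1.08]
```

Scaled: -0.014 m is -0.224, -0.0015 m is -0.024, -0.172 rad / 6.2832 = -0.0274.

Call:
drive_effector(
  moves=[0,0,-0.0274,-0.224,-0.024,0,0,0,0,-0.0274,-0.224,-0.024,0,0,0,0,-0.0274,-0.224,-0.024,0,0,0,0,-0.0274,-0.224,-0.024,0,0,0,0,-0.0274,-0.224,-0.024,0,0],
)

```text
clock: 15.65
ee_pos: [0.5032, -0.0796, 0.0418]
orientation: [0.831, 0.557, -0.0, -0.0]
force: [0.4, 0.6, -0.6]
opening: 0.0003
finger_force: 0.5
```

```bash
python3 -c "
from h import *
lev(probe_bus.get_state())"
```

```text
tcp nest [  7.8 129.2] tool y nest yaw -29.659999999999997 bearing from pivot 137.4 r 84.5 z 0.0418 pivot in tool [-0.0189  0.0824 -0.    ] j [ 0.13  0.49 -0.03  2.04  0.02  0.61 -0.31]
```

Scaled: -0.014 m is -0.224, -0.012 m is -0.192, -0.172 rad / 6.2832 = -0.0274.

Call:
drive_effector(
  moves=[0,0,-0.0274,-0.224,-0.024,0,0,0,0,-0.0274,-0.224,-0.024,0,0,0,0,-0.0274,-0.192,-0.024,0,0,0,0,0,0,0,0,0],
)

```text
clock: 16.15
ee_pos: [0.49, -0.1187, 0.0418]
orientation: [0.665, 0.747, -0.0, 0.0]
force: [0.3, 0.9, -0.8]
opening: 0.0002
finger_force: 0.0
```

Call:
drive_effector(
  moves=[0,0,0,-0.048,0,0,0,0,0,0,0,0,0,0],
)

```text
clock: 16.4
ee_pos: [0.4909, -0.12, 0.0418]
orientation: [0.664, 0.748, 0.0, 0.0]
force: [-0.2, 0.2, -0.1]
opening: 0.0005
finger_force: 0.0
```

```bash
python3 -c "
from h import *
lev(probe_bus.get_state())"
```

```text
tcp nest [-9.6 90.7] tool y nest yaw -0.5299999999999994 bearing from pivot 166.8 r 81.8 z 0.0418 pivot in tool [-0.018   0.0798  0.    ] j [ 0.31  0.49 -0.15  2.04  0.13  0.61  0.19]
```

Scaled: -0.003 m is -0.048.

Call:
drive_effector(
  moves=[0,0,0,-0.048,0,0,0,0,0,0,0,0,0,0],
)

```text
clock: 16.65
ee_pos: [0.491, -0.1218, 0.0416]
orientation: [0.663, 0.749, 0.0, -0.001]
force: [-0.9, 3.5, 1.4]
opening: 0.0006
finger_force: 2.2
```

Call:
drive_effector(
  moves=[0,0,0,-0.048,0,0,0,0,0,0,0,0,0,0],
)

```text
clock: 16.9
ee_pos: [0.4909, -0.1221, 0.0415]
orientation: [0.662, 0.749, 0.001, -0.002]
force: [-1.3, 11.0, 3.0]
opening: 0.0005
finger_force: 5.2
```

```bash
python3 -c "
from h import *
lev(probe_bus.get_state())"
```

```text
tcp nest [-9.8 88.6] tool y nest yaw -0.27999999999999936 bearing from pivot 168.2 r 81.5 z 0.0415 pivot in tool [-0.0162  0.0799 -0.0002] j [ 0.32  0.5  -0.16  2.04  0.12  0.61  0.21]
```

Scaled: 0.06 m is 0.96, -0.04 m is -0.64.

Call:
drive_effector(
  moves=[0,0,0,0.128,0,0,0,0,0,0,0.48,0,0,0,0,0,0,0.32,0,-0.64,0,0,0,0,0.64,0,-0.64,0,0,0,0,0.96,0,-0.48,0,0,0,0,0.96,0,0,0,0,0,0,0.96,0,0,0,0,0,0,0,0,0,0],
)

```text
clock: 17.9
ee_pos: [0.4579, 0.151, 0.1503]
orientation: [0.66, 0.751, 0.001, -0.0]
force: [-0.3, 0.1, 0.1]
opening: 0.0005
finger_force: 0.0
```

Run:
```python
from h import *
s,im=cap("top");boxext(im,None,(0,0));W,hsv,_=lever_nest(im);Q=nst(W);V=hsv[...,2]
k=(V<75)&(W[...,2]>.045)&(W[...,2]<.062)&(abs(Q[...,0]+10)<40)&(abs(Q[...,1]-77)<14);print("knob",k.sum(),np.median(Q[k],0))
b=(V>120)&(W[...,2]>.026)&(W[...,2]<.036)&(Q[...,0]>-40)&(Q[...,0]<60)&(abs(Q[...,1]-75)<20);c,d=angfit(Q[b]);print("bar",b.sum(),c,np.degrees(np.arctan2(d[1],d[0])))
cv2.imwrite("pics/t5.png",cv2.resize(im["pixels"][165:325,215:435],None,fx=3.6,fy=3.6,interpolation=cv2.INTER_CUBIC))
```

```text
x [np.float64(-38.8), np.float64(-38.6), np.float64(-39.3), np.float64(-38.5), np.float64(-39.3), np.float64(-39.1), np.float64(-39.0), np.float64(-39.4)] [np.float64(41.3), np.float64(42.2), np.float64(41.0), np.float64(41.9), np.float64(41.5), np.float64(41.1), np.float64(41.4), np.float64(40.6)]
y [np.float64(-55.5), np.float64(-56.2), np.float64(-56.7), np.float64(-57.3), np.float64(-56.5)] [np.float64(60.8), np.float64(61.9), np.float64(61.6), np.float64(61.5), np.float64(61.0)]
knob 29 [-11.24666007  73.66789791]
bar 188 [19.869219 73.904396] -0.4851504
```

View pics/t5.png

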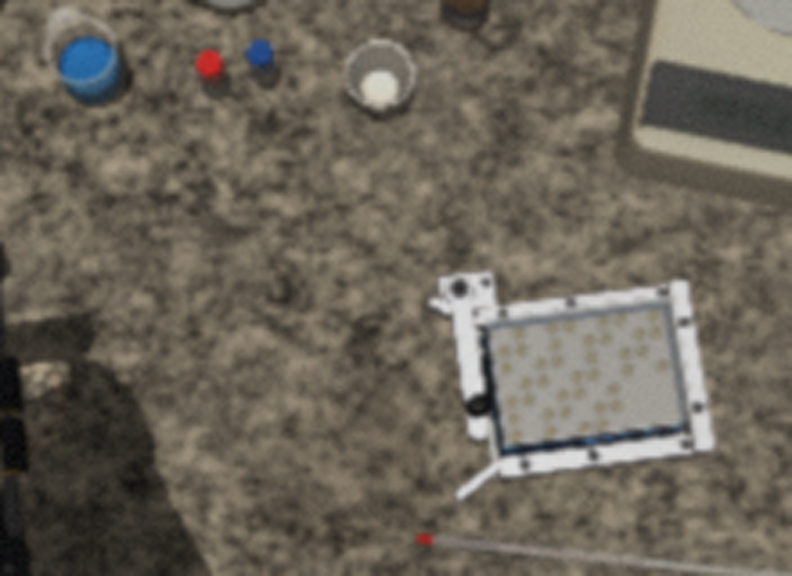

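The box fills the nest, with corners at about (483,325) and (690,430). The lever lies straight across the mouth from (460,288) to (480,435) at about 0° to the nest's x axis, and the vials, beaker and crucible are where they were.

```bash
python3 -c "
from plant import ctrl, probe_bus, get_image, finish_job
print(finish_job())"
```

```text
the job is handed in; nothing more can be done
None
```

I pushed the tip box home against the back stop, pushed the lever shut across the mouth behind it, and handed the job in at about 18 s; I saw none of the bystanders moved, though the timer, stirring bar and petri dish were not rechecked in the last picture.

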